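# Close the pipe camera's cover without forcing a crossed thread

### The arm

A 6-joint arm with a two-finger parallel gripper is mounted at the origin on the work surface. World frame = base frame: x ahead of the robot, y to its left, z up, the work surface at z = 0. Lengths are in mm, angles in rad, forces in N, time in s.
With the tool pointing down it reaches from about 250 to 775 mm from the base axis. Payload 8.9 kg.
Tool frame: the origin (TCP) lies midway between the tips of the shut fingers; the grasp point (between the pads) lies ctrl.grasp_offset behind it (ctrl.grasp_offset is the distance from the TCP to the grasp point, in mm); z points along the fingers, y is the direction in which the jaws open and shut (so a half turn about z gives the same grasp; the last joint's range is limited). The gripper opens to 85 mm and grips with 20 to 120 N. Pads are 22 mm wide; open, the fingers measure 114 mm over their backs; the gripper's body (76 mm by 85 mm) begins 54 mm behind the grasp point. The pads swing forward as they close: fully open they stand 13 mm farther back than shut.
Start: joints at [0.988, 0.291, -0.153, 1.127, 0, 1.431], TCP at [225.416, 474.143, 231.305] pointing down, gripper open.
Joint ranges: [-2.52, 2.52], [-0.91, 1.74], [-1.3, 1.37], [-1.96, 2.02], [-1.52, 1.47], [-3.14, 3.14]. Speed limits (rad/s): [2.22, 2.22, 2.79, 3.14, 3.14, 3.14].

### API

Orientations are given as a unit quaternion [x, y, z, w].
In Python, from rig import observe, cams, job_done, models, ctrl gives the robot as it stands. The module is installed in compiled form; this text tells all that it offers.
- The arm moves only by the tool arm_command, never from a script. Its arguments are lists of equal length, an entry for each row: "jaw": the closure in counts, from 0 (fully open) to 255 (shut); "slide": the shift along the tool's x, y, z in cm, a list of three; "spin": the turn about the tool's z in rad. In form: {"jaw": [jaw, ...], "slide": [[x, y, z], ...], "spin": [spin, ...]}. A call has 1 to 12 rows; each row shifts and turns the commanded pose from where the row before left it, along the tool's axes as they then stand; what a row does not reach is not made up. A row lasts 1/10 s, in which the tool goes at most 50 mm and 8.59 degrees, less where a joint would pass 70% of its speed; a pose out of reach is approached as far as the arm can. A call is refused whole if a number of a shift passes 5 or a number of a turn 0.15, either way. A call with a gripper value outside its range is refused whole. The fingers move at their own pace and stop on an object; the grip force is fixed at half the most. Time passes only in rows, so rows that do not move let the fingers close. It gives the time, the measured TCP pose, the force and the opening at its end, in the units of the state.
- observe(): the state, without advancing time (a new reading comes with each control period).
- cams.read_camera(name): name is "side" or "top" or "wrist"; returns (picture, depth): 400x640x3 uint8, red, green, blue; 400x640 float32, mm along the optical axis (not along the pixel's ray), 0 where there is no reading.
- cams.calibration(name): a dict with "camera_matrix" (3x3 intrinsics, pixels), "origin" and "attitude" of the camera in the world. Camera axes: x right, y down, z forward; pixel columns grow to the right and rows downward; lengths in mm; the calibration is good to about 2 mm. The wrist camera is an equidistant fisheye: a pixel r from the principal point sees the ray r / f radians off the axis. A picture is of the moment at which its call begins: read the wrist's pose just before it. calibration takes no time and is no camera call; for the wrist camera it gives the pose at the moment of the call.
- job_done(): hands the job in, once; it reports no verdict.
Trained networks look in the newest picture that a camera, given by its name, has taken for a name from the list of things; names that differ only in an ending like _2 or _b are one class to them, and where a whole thing is asked for, a point or a joint stands for the part that bears it (a point fixed in the world has none). Each returns a list of dicts, best first, with "score" (0 to 1); they miss things now and then, are a little off and sometimes report something else, mostly with a low value. They report only what shows in the picture. A call takes as long as a camera call.
- models.cut_out(camera, name): "region" (400x640 bool, what is visible of it) and "centre" ([column, row] as shares, 0 to 1, of the picture: columns of its width, rows of its height, amid what is visible of it).
- models.landmark_of(camera, name): "centre" ([column, row] as shares, 0 to 1, of the picture: columns of its width, rows of its height: a listed point, or the origin of a listed thing).
The state is a dict: "clock": time; "joints": joint angles; "qd": joint speeds; "joint_torque": joint torques, N m; "eef_pos": TCP position; "tool_rot": TCP orientation; "contact_force": force on the tool from outside, world axes, zero at the start; "moment": the same for the moment, N m; "finger_gap": opening from 0.0 (shut) to 1.0 (fully open).
Only numpy, scipy, OpenCV 4.12 (cv2) and the standard library are available. Lean on these libraries where they do the work, as an engineer would, in place of code of your own. Each camera call takes 0.05 s, during which the arm holds its last target. There are 200 camera calls.

### The job

Fasten the top cover of the pipe-inspection tractor with its two thumbscrews, one of which has crossed threads: try each gently clockwise until it either comes fully home or clearly binds early. Leave the sound one screwed fully home; stop the other as soon as you feel it bind, without twisting its brass insert far, and turn it all the way back out to its stop. Overtighten neither, and do not disturb the other things on the desk.

Things in the scene. Friction and masses are not known exactly. Their poses are not given: they have to be found in the camera images.
- cover_center (a point): centre of the top face of the tractor's flat grey service cover, 104 mm above the desk, 200 mm long (y axis, towards the camera head) and 94 mm wide (x). The tractor is a heavy aluminium six-wheeled pipe camera that does not move: 250 mm long hull, 162 mm wide over the wheels (wheel tops 84 mm high), round camera head out to 197 mm at +y (top 100 mm high), round brass connector at -y. The thumbscrews stand at y = +56 mm (front) and y = -56 mm (rear)
- screw_front_grip (a point): centre of the grip bar on top of the front thumbscrew (the one nearer the camera head). The bar is black plastic, 38 mm long (this point's x axis), 12 mm thick (its y axis), 22 mm high, upright, standing on a 10 mm diameter steel shank with a 17 mm shoulder disc whose top lies 21.5 mm below this point. This point is 32 mm above the cover when the screw is fully backed off (joint 0) and sinks 2 mm per radian as it is screwed in, to 26.8 mm above the cover when home; z is up
- screw_rear_grip (a point): centre of the grip bar on top of the rear thumbscrew (the one nearer the brass connector). The bar is black plastic, 38 mm long (this point's x axis), 12 mm thick (its y axis), 22 mm high, upright, standing on a 10 mm diameter steel shank with a 17 mm shoulder disc whose top lies 21.5 mm below this point. This point is 32 mm above the cover when the screw is fully backed off (joint 0) and sinks 2 mm per radian as it is screwed in, to 26.8 mm above the cover when home; z is up
- screw_front (a joint): turn of the front thumbscrew in rad, growing clockwise seen from above (screwing in); 0 = fully backed off, against a firm stop; it begins just started, at 0.2 to 0.5. On sound threads it turns freely (drag about 0.06 N m) and comes home at 2.6, where it meets its insert. On crossed threads it turns as freely at first and then binds somewhere between about 0.6 and 1.3, and from there drags its insert round with it; it frees again when backed off. It stays where it is left
- screw_rear (a joint): turn of the rear thumbscrew in rad, growing clockwise seen from above (screwing in); 0 = fully backed off, against a firm stop; it begins just started, at 0.2 to 0.5. On sound threads it turns freely (drag about 0.06 N m) and comes home at 2.6, where it meets its insert. On crossed threads it turns as freely at first and then binds somewhere between about 0.6 and 1.3, and from there drags its insert round with it; it frees again when backed off. It stays where it is left
- insert_front (a joint): twist in rad of the brass insert (32 mm flange, 2 mm high, with small notches) under the front thumbscrew, clockwise from above; 0 at rest. It sits springily, 2.5 N m per rad, springs back when let go, and is twisted by a screw that binds or is tightened against it; about 0.1 (0.25 N m) is a clear, harmless sign, and 0.24 (0.6 N m) tears it loose
- insert_rear (a joint): twist in rad of the brass insert (32 mm flange, 2 mm high, with small notches) under the rear thumbscrew, clockwise from above; 0 at rest. It sits springily, 2.5 N m per rad, springs back when let go, and is twisted by a screw that binds or is tightened against it; about 0.1 (0.25 N m) is a clear, harmless sign, and 0.24 (0.6 N m) tears it loose
- screwdriver: bystander, not to be disturbed: screwdriver, 200 mm long, 26 mm thick, lying
- spare_wheel: bystander, not to be disturbed: spare rubber wheel, 84 mm across, 26 mm high, lying flat
- lens_guard: bystander, not to be disturbed: black open round lens guard, 76 mm across, 28 mm high
- pen_dark: bystander, not to be disturbed: black pen, 149 mm long, 14 mm thick, lying
- mug: bystander, not to be disturbed: white mug, 80 mm across, 95 mm high
- tape_measure: bystander, not to be disturbed: tape measure, 70 x 65 x 36 mm
- cleaner: bystander, not to be disturbed: bottle, 56 mm across, 140 mm high

How it is judged:
By the outcome, as a careful person would: the job done as asked, in the order asked, and still so for the second after the job is handed in, with the robot touching nothing.
It also fails if it takes over 72 s, if anything falls off the work surface, if the arm or the gripper's body presses on something with over 40 N, if the wrist force passes 120 N, or if a joint passes its speed limit or range.

## Working session

There is one attempt and no reset: what is moved stays moved. The work goes in short steps, Python scripts to look and compute and a tool call to move; the robot and the scene stay as the last step left them, time stands still between calls to the robot, and variables do not carry over. Pictures are saved under pics/ and viewed, about 8 in all and at most 12, crops included, and the job is handed in when it is done.

Besides the shell and the picture viewer there is one more tool, called by a JSON object that holds its "method" and its "body", one argument or row to a line. arm_command: Moves the arm, as the interface text tells. Its arguments: {"type":"object","properties":{"jaw":{"type":"array","items":{"type":"number"}},"slide":{"type":"array","items":{"type":"array","items":{"type":"number"}}},"spin":{"type":"array","items":{"type":"number"}}},"required":["jaw","slide","spin"]}

```bash
mkdir -p pics
cat > h.py <<'E'
import numpy as np, cv2
from rig import observe, cams, job_done, models, ctrl
from scipy.spatial.transform import Rotation as R
def att(c):
    a=np.array(c["attitude"],float)
    return a if a.shape==(3,3) else R.from_quat(a).as_matrix()
def ray(cam,px):
    c=cams.calibration(cam);K=np.array(c["camera_matrix"]);x=(px[0]-K[0,2])/K[0,0];y=(px[1]-K[1,2])/K[1,1]
    if cam=="wrist":
        r=np.hypot(x,y);d=np.array([np.sin(r)*x/r,np.sin(r)*y/r,np.cos(r)]) if r>0 else np.array([0,0,1.])
    else: d=np.array([x,y,1.])
    return np.array(c["origin"],float),att(c)@d
def at_z(cam,px,z):
    o,d=ray(cam,px);return o+d*(z-o[2])/d[2]
def save(cam,name):
    p,d=cams.read_camera(cam);cv2.imwrite(f"pics/{name}.png",cv2.cvtColor(p,cv2.COLOR_RGB2BGR));return p,d
def mark(cam,n):
    return [(np.round(np.array(r["centre"])*[640,400],1),round(r["score"],2)) for r in models.landmark_of(cam,n)[:2]]
E
python3 - <<'E'
from h import *
print(observe(),ctrl.grasp_offset)
for cam in ["top","side"]:
    print(cams.calibration(cam))
    save(cam,cam)
    for n,z in [("cover_center",104),("screw_front_grip",135.3),("screw_rear_grip",135.3)]:
        m=mark(cam,n);print(cam,n,m,[np.round(at_z(cam,a[0],z),1) for a in m])
    if cam=="top":
        for n in ["screwdriver","spare_wheel","lens_guard","pen_dark","mug","tape_measure","cleaner"]:
            m=mark(cam,n);print(n,m,[np.round(at_z(cam,a[0],20),0) for a in m])
E
```

```text
{'clock': 0.0, 'joints': array([ 9.87697659e-01,  2.91280577e-01, -1.54123080e-01,  1.12669186e+00,
        1.30559507e-05,  1.43147268e+00]), 'qd': array([ 0.0013274 ,  0.00025455, -0.00163894, -0.00068223,  0.00149192,
        0.00138483]), 'joint_torque': array([ 1.71519441e-04, -5.37141109e+01,  3.31373262e+01,  1.57930650e-02,
       -3.40597626e-04, -1.96150364e-05]), 'eef_pos': array([225.1728221 , 473.78013388, 230.73335912]), 'tool_rot': array([ 2.20071209e-01,  9.75483593e-01, -6.05368047e-04, -2.35678002e-04]), 'contact_force': array([-0.60717797,  0.49099796, -1.09353694]), 'moment': array([0.02581132, 0.04759337, 0.04138223]), 'finger_gap': 1.0021064929009345} 18.700000000000003
{'camera_matrix': array([[411.29481935,   0.        , 323.89700284],
       [  0.        , 411.29481935, 203.89515082],
       [  0.        ,   0.        ,   1.        ]]), 'origin': array([ 455.82979906,  -23.63418401, 1521.32607566]), 'attitude': array([-0.70119588,  0.71212982, -0.02293416,  0.0258744 ])}
top cover_center [(array([348.4, 221.2]), 0.57)] [array([ 492.8, -101.9,  104. ])]
top sc
[... 766 characters left out ...]
0.])]
cleaner [(array([340.5, 255.9]), 0.57), (array([206.2, 200.4]), 0.54)] [array([370., -75.,  20.]), array([579., 413.,  20.])]
{'camera_matrix': array([[419.07331113,   0.        , 320.66619596],
       [  0.        , 419.07331113, 197.81423181],
       [  0.        ,   0.        ,   1.        ]]), 'origin': array([  344.48118296, -1046.55197285,   874.89915047]), 'attitude': array([ 0.89091721, -0.08267935,  0.04792001, -0.4439981 ])}
side cover_center [(array([311.6, 212.3]), 0.75)] [array([ 508.6, -106.7,  104. ])]
side screw_front_grip [(array([306.9, 191. ]), 0.62)] [array([505.7, -42.4, 135.3])]
side screw_rear_grip [(array([311.7, 216.9]), 0.44)] [array([ 498.7, -164.9,  135.3])]
```

Run:
```python
import cv2,numpy as np
t=cv2.imread("pics/top.png")[150:280,270:430];s=cv2.imread("pics/side.png")[140:280,240:400]
a=cv2.resize(t,None,fx=2.5,fy=2.5,interpolation=2);b=cv2.resize(s,None,fx=2.5,fy=2.5,interpolation=2)
h=max(a.shape[0],b.shape[0]);a=cv2.copyMakeBorder(a,0,h-a.shape[0],0,0,0);b=cv2.copyMakeBorder(b,0,h-b.shape[0],0,0,0)
cv2.imwrite("pics/c1.png",np.hstack([a,b]))
```

```text
(no output)
```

View pics/c1.png

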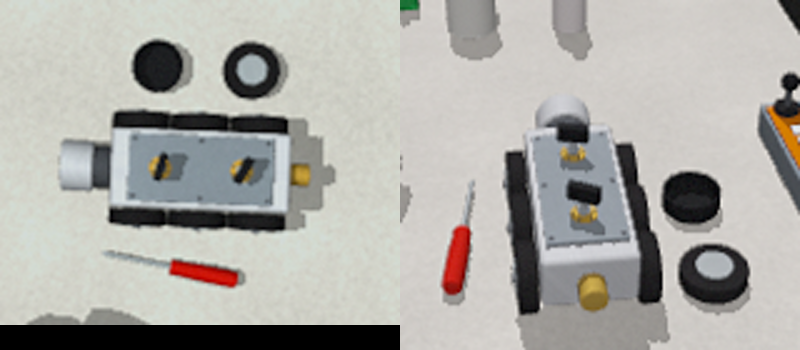

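{"method": "arm_command", "body": {
  "jaw": [0,0,0,0,0,0,0,0,0,0,0,0],
  "slide": [
    [-2,-1.6,-1.5],
    [-3.8,-3.1,-0.5],
    [-3.8,-3.1,-0.5],
    [-3.8,-3.1,-0.5],
    [-3.8,-3.1,-0.5],
    [-3.8,-3.1,-0.5],
    [-3.8,-3.1,-0.5],
    [-3.8,-3.1,-0.5],
    [-3.8,-3.1,-0.5],
    [-3.8,-3.1,-0.5],
    [-3.8,-3.1,-0.5],
    [-3,-2.5,0]
  ],
  "spin": [0,0,0,0,0,0,0,0,0,0,0,0]
}}

```text
clock: 1.95
eef_pos: [464.1, -30.2, 297.0]
tool_rot: [0.221, 0.975, -0.0, 0.001]
contact_force: [0.6, 1.2, 0.3]
finger_gap: 1.0
```

Run:
```python
from h import *
o=observe();print(o["eef_pos"],o["tool_rot"],o["joints"])
print(cams.calibration("wrist"))
save("wrist","w1")
for n,z in [("cover_center",104),("screw_front_grip",135.3),("screw_rear_grip",135.3)]:
    m=mark("wrist",n);print(n,m,[np.round(at_z("wrist",a[0],z),1) for a in m])
```

```text
[464.13266216 -30.20227088 297.01084471] [ 2.20712154e-01  9.75338629e-01 -9.76960249e-05  8.33661094e-04] [-2.22227294e-01  1.44707281e-01 -1.68750013e-01  1.25567177e+00
 -1.95921108e-04  2.22861844e-01]
{'camera_matrix': array([[309.70691629,   0.        , 318.24620305],
       [  0.        , 309.70691629, 197.26494717],
       [  0.        ,   0.        ,   1.        ]]), 'origin': array([403.00798116,  -1.93251246, 438.9924641 ]), 'attitude': array([0.83781331, 0.52900812, 0.07201831, 0.11416056])}
cover_center [(array([274.9, 231.5]), 0.85)] [array([ 502.6, -106.9,  104. ])]
screw_front_grip [(array([318.6, 225.1]), 0.95)] [array([505.3, -49.9, 135.3])]
screw_rear_grip [(array([225.7, 263.8]), 0.62)] [array([ 502.7, -164.2,  135.3])]
```

View pics/w1.png

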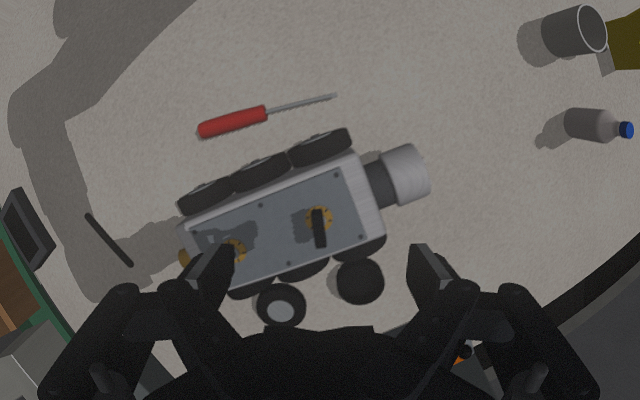

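```bash
cat >> h.py <<'E'
def bar(cam,n,z):
    """dark pixels within the cutout -> rect in world at height z"""
    p=cams.read_camera(cam)[0]
    out=[]
    for r in models.cut_out(cam,n)[:1]:
        m=r["region"]&(p.max(2)<45)
        m=cv2.morphologyEx(m.astype(np.uint8),cv2.MORPH_OPEN,np.ones((2,2)))
        ys,xs=np.nonzero(m)
        P=np.array([at_z(cam,(x,y),z)[:2] for x,y in zip(xs,ys)],np.float32)
        (c,s,a)=cv2.minAreaRect(P);w,v=np.linalg.eigh(np.cov(P.T));v=v[:,1]
        out.append((round(r["score"],2),len(xs),np.round(c,1),np.round(s,1),round(a,1),"pca axis deg",round(np.degrees(np.arctan2(v[1],v[0])),1)))
    return out
E
python3 - <<'E'
from h import *
for n in ["screw_front_grip","screw_rear_grip"]:
    for cam in ["wrist","top","side"]: print(n,cam,bar(cam,n,140))
print([np.round(at_z("wrist",q,z),0) for q,z in [((317,206),146),((320,246),146),((320,246),125)]])
E
```

```text
screw_front_grip wrist [(0.64, 416, array([509.1, -48.9]), array([11.9, 42.7]), 71.9, 'pca axis deg', np.float64(161.9))]
screw_front_grip top []
screw_front_grip side [(0.6, 62, array([511.2, -65.1]), array([29.8, 29.7]), 80.0, 'pca axis deg', np.float64(148.3))]
screw_rear_grip wrist []
screw_rear_grip top [(0.56, 27, array([ 498.5, -165.5]), array([ 8.3, 33.6]), 55.2, 'pca axis deg', np.float64(144.6))]
screw_rear_grip side [(0.55, 74, array([ 504.9, -174.2]), array([30.1, 30.3]), 79.9, 'pca axis deg', np.float64(129.9))]
[array([482., -39., 146.]), array([523., -55., 146.]), array([532., -59., 125.])]
```

{"method": "arm_command", "body": {
  "jaw": [0,0,0,0,0],
  "slide": [
    [-1.5,0,2.5],
    [-1.5,0,3.5],
    [-1.6,0,3],
    [0,0,1.2],
    [0,0,0]
  ],
  "spin": [-0.06,-0.06,0,0,0]
}}

```text
clock: 3.25
eef_pos: [504.2, -44.3, 192.9]
tool_rot: [0.161, 0.987, 0.0, -0.002]
contact_force: [-0.7, 0.3, 0.5]
finger_gap: 1.001
```

Run:
```python
from h import *
o=observe();print(o["eef_pos"],o["tool_rot"],o["joints"],o["moment"],o["contact_force"])
save("wrist","w2")
m=mark("wrist","screw_front_grip");print(m,[np.round(at_z("wrist",a[0],135.3),1) for a in m])
print(bar("wrist","screw_front_grip",146))
```

```text
[504.23655934 -44.28549924 192.89898128] [ 1.61339659e-01  9.86897165e-01  1.38193743e-04 -1.86566676e-03] [-2.32134565e-01  2.83992408e-01 -2.67373885e-01  1.02317156e+00
  1.44074774e-05  9.19618710e-02] [ 0.00678692 -0.00218969 -0.00397569] [-0.71339894  0.2736118   0.48187341]
[(array([310.9, 226.9]), 0.67)] [array([513.1, -53.3, 135.3])]
[(0.85, 856, array([507.9, -50.1]), array([11.3, 40.9]), 71.7, 'pca axis deg', np.float64(163.6))]
```

View pics/w2.png

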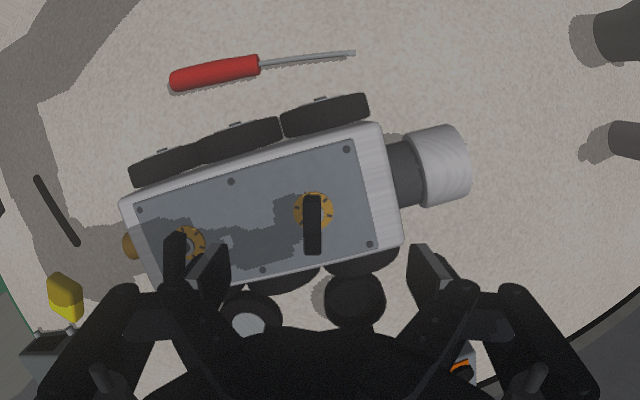

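```bash
cat >> h.py <<'E'
def bar2(n,ztop,zc):
    """far-end/edge estimate of bar centre in the tool frame (x along bar)"""
    p=cams.read_camera("wrist")[0]; o=observe(); T=R.from_quat(o["tool_rot"]).as_matrix()
    r=models.cut_out("wrist",n)[0]; m=r["region"]&(p.max(2)<60)
    ys,xs=np.nonzero(m)
    L=np.array([T.T@(at_z("wrist",(x,y),ztop)-o["eef_pos"]) for x,y in zip(xs,ys)])
    x0=np.percentile(L[:,0],.5);x1=np.percentile(L[:,0],99.5)
    mid=[];xc=[]
    for a in np.arange(x0+4,x0+34,3):
        s=L[(abs(L[:,0]-a)<1.5)];mid.append((s[:,1].min()+s[:,1].max())/2);xc.append(a)
    k=np.polyfit(xc,mid,1)
    return dict(score=r["score"],x0=x0,x1=x1,centre_x=x0+19,centre_y=np.polyval(k,x0+19),slope=k[0],width=np.ptp(L[:,1]))
E
python3 - <<'E'
from h import *
print(bar2("screw_front_grip",146.3,135.3))
o=observe();T=R.from_quat(o["tool_rot"]).as_matrix();print(T.round(3).tolist())
E
```

```text
{'score': 0.91, 'x0': np.float64(-22.01272996338916), 'x1': np.float64(18.60651270448665), 'centre_x': np.float64(-3.012729963389159), 'centre_y': np.float64(-5.483359343894579), 'slope': np.float64(-0.0179118484084386), 'width': np.float64(11.753246777999575)}
[[-0.948, 0.318, 0.002], [0.318, 0.948, -0.0], [-0.002, 0.0, -1.0]]
```

{"method": "arm_command", "body": {
  "jaw": [0,0,0,0,0,0],
  "slide": [
    [-0.3,-0.55,1],
    [0,0,2],
    [0,0,2],
    [0,0,1.5],
    [0,0,0.8],
    [0,0,0]
  ],
  "spin": [-0.02,0,0,0,0,0]
}}

```text
clock: 4.15
eef_pos: [506.4, -50.7, 121.1]
tool_rot: [0.151, 0.988, 0.0, -0.0]
contact_force: [-0.0, -0.6, 0.4]
finger_gap: 0.999
```

Run:
```python
from h import *
o=observe();print(o["eef_pos"],o["tool_rot"],o["joints"],o["moment"],o["contact_force"])
print(bar2("screw_front_grip",146.3,135.3))
save("wrist","w3")
```

```text
[506.38645147 -50.68001179 121.06089603] [ 1.51313057e-01  9.88485804e-01  3.17851990e-05 -4.17001783e-04] [-2.43481238e-01  3.53238408e-01 -3.74507023e-01  8.43887217e-01
 -1.29712821e-05  6.03117744e-02] [ 0.00977078  0.00759601 -0.05442276] [-0.00439075 -0.57304587  0.40137525]
{'score': 0.84, 'x0': np.float64(-21.416493943725634), 'x1': np.float64(22.70546736530625), 'centre_x': np.float64(-2.4164939437256336), 'centre_y': np.float64(0.1922115928065525), 'slope': np.float64(0.005195758572693333), 'width': np.float64(11.84447131475265)}
```

View pics/w3.png

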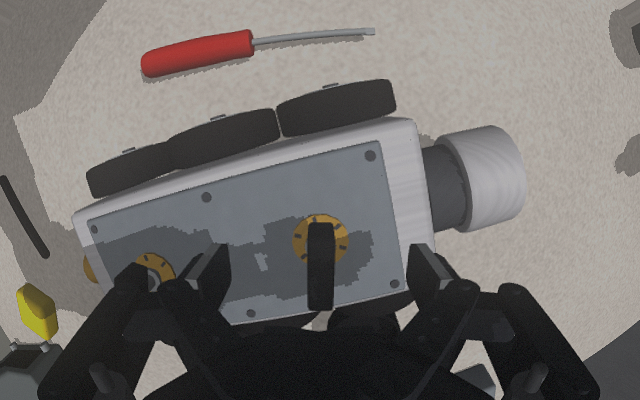

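Run:
```python
from h import *
im=cv2.imread("pics/w3.png").astype(int);b,g,r=im[...,0],im[...,1],im[...,2]
m=((r-b)>45)&(r>g+8);m[:, :280]=0;m[:,365:]=0;m[:205]=0;m[280:]=0
ys,xs=np.nonzero(m);o=observe();T=R.from_quat(o["tool_rot"]).as_matrix()
L=np.array([(T.T@(at_z("wrist",(x,y),106)-o["eef_pos"]))[:2] for x,y in zip(xs,ys)])
print(len(L),np.percentile(L,[0,1,99,100],axis=0).round(1), cv2.minEnclosingCircle(L.astype(np.float32)))
```

```text
867 [[-14.2 -15.4]
 [-13.1 -14.8]
 [ 13.7  15.1]
 [ 13.7  15.8]] ((-1.4236245155334473, 0.22048044204711914), 15.720392227172852)
```

{"method": "arm_command", "body": {
  "jaw": [0,100,200,255,255,255,255,255],
  "slide": [
    [-0.15,0.02,0.1],
    [0,0,0],
    [0,0,0],
    [0,0,0],
    [0,0,0],
    [0,0,0],
    [0,0,0],
    [0,0,0]
  ],
  "spin": [0,0,0,0,0,0,0,0]
}}

```text
clock: 5.1
eef_pos: [508.4, -50.5, 120.5]
tool_rot: [0.151, 0.989, 0.001, 0.0]
contact_force: [0.4, 4.7, 4.0]
finger_gap: 0.131
```

```bash
cat > st.py <<'E'
from h import *
o=observe();T=R.from_quat(o["tool_rot"]).as_matrix()
yaw=np.arctan2(T[1,0],T[0,0])
print("t",round(o["clock"],2),"pos",o["eef_pos"].round(2),"cw",round(-yaw,4),"F",o["contact_force"].round(1),"Ftool",(T.T@o["contact_force"]).round(1),"M",o["moment"].round(3),"gap",round(o["finger_gap"],3),"j6",o["joints"][5].round(3),"tq6",o["joint_torque"][5].round(3))
E
python3 st.py
```

```text
t 5.1 pos [508.38 -50.53 120.47] cw -2.8381 F [0.4 4.7 4. ] Ftool [ 1.1  4.6 -4. ] M [ 1.009 -0.018 -0.093] gap 0.131 j6 0.061 tq6 -0.064
```

{"method": "arm_command", "body": {
  "jaw": [255,255,255,255],
  "slide": [
    [0,0,0.01],
    [0,0,0.01],
    [0,0,0],
    [0,0,0]
  ],
  "spin": [0.05,0.05,0,0]
}}

```text
clock: 5.5
eef_pos: [508.5, -50.5, 120.3]
tool_rot: [0.2, 0.98, 0.001, 0.0]
contact_force: [-0.1, 5.3, 4.4]
finger_gap: 0.125
```

```bash
python3 st.py
```

```text
t 5.5 pos [508.46 -50.46 120.31] cw -2.7382 F [-0.1  5.3  4.4] Ftool [ 2.2  4.9 -4.4] M [ 1.141 -0.057 -0.079] gap 0.125 j6 0.161 tq6 -0.007
```

{"method": "arm_command", "body": {
  "jaw": [255,255,255],
  "slide": [
    [0,0,0.01],
    [0,0,0.01],
    [0,0,0]
  ],
  "spin": [0.06,0.06,0]
}}

```text
clock: 5.8
eef_pos: [508.5, -50.4, 120.1]
tool_rot: [0.26, 0.966, 0.001, 0.0]
contact_force: [1.2, 5.4, 3.7]
finger_gap: 0.127
```

```bash
python3 st.py
```

```text
t 5.8 pos [508.48 -50.37 120.07] cw -2.6163 F [1.2 5.4 3.7] Ftool [ 1.7  5.3 -3.7] M [ 1.188 -0.047 -0.107] gap 0.127 j6 0.283 tq6 0.683
```

{"method": "arm_command", "body": {
  "jaw": [255,255,255],
  "slide": [
    [0,0,0.01],
    [0,0,0.01],
    [0,0,0]
  ],
  "spin": [0.05,0.05,0]
}}

```text
clock: 6.1
eef_pos: [508.5, -50.3, 119.9]
tool_rot: [0.307, 0.952, 0.001, 0.0]
contact_force: [-0.6, 6.4, 4.5]
finger_gap: 0.126
```

```bash
python3 st.py
```

```text
t 6.1 pos [508.49 -50.27 119.87] cw -2.5167 F [-0.6  6.4  4.5] Ftool [ 4.3  4.8 -4.5] M [ 1.284 -0.14  -0.084] gap 0.126 j6 0.382 tq6 0.558
```

```bash
python3 st.py
python3 - <<'E'
from h import *
for i in range(5):
    p,_=save("wrist","w4"); o=observe(); print(o["moment"][2].round(3),o["joint_torque"][5].round(3),o["joint_torque"][0].round(3))
a=cv2.imread("pics/w3.png")[200:290,260:380]; b=cv2.imread("pics/w4.png")[200:290,260:380]
cv2.imwrite("pics/c4.png",np.hstack([cv2.resize(x,None,fx=3.3,fy=3.3,interpolation=2) for x in (a,b)]))
E
```

```text
t 6.1 pos [508.49 -50.27 119.87] cw -2.5167 F [-0.6  6.4  4.5] Ftool [ 4.3  4.8 -4.5] M [ 1.284 -0.14  -0.084] gap 0.126 j6 0.382 tq6 0.558
-0.105 0.158 -3.056
-0.036 -0.005 -3.059
-0.018 -0.05 -3.06
-0.085 -0.06 -3.066
-0.062 -0.062 -3.065
```

View pics/c4.png

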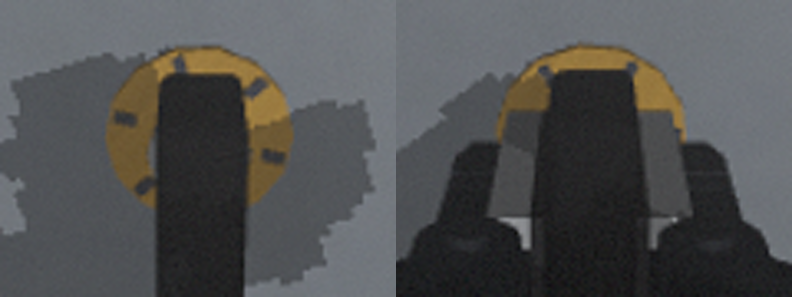

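{"method": "arm_command", "body": {
  "jaw": [255,255,255,255,255],
  "slide": [
    [0,0,0.01],
    [0,0,0.01],
    [0,0,0],
    [0,0,0],
    [0,0,0]
  ],
  "spin": [0.06,0.06,0,0,0]
}}

```text
clock: 6.85
eef_pos: [508.6, -50.2, 119.7]
tool_rot: [0.363, 0.932, 0.001, 0.0]
contact_force: [1.1, 5.5, 3.3]
finger_gap: 0.129
```

```bash
python3 st.py
```

```text
t 6.85 pos [508.56 -50.22 119.66] cw -2.3984 F [1.1 5.5 3.3] Ftool [ 2.9  4.8 -3.2] M [ 1.374 -0.243 -0.107] gap 0.129 j6 0.5 tq6 -0.058
```

{"method": "arm_command", "body": {
  "jaw": [255,255,255,255,255],
  "slide": [
    [0,0,0.01],
    [0,0,0.01],
    [0,0,0],
    [0,0,0],
    [0,0,0]
  ],
  "spin": [0.05,0.05,0,0,0]
}}

```text
clock: 7.35
eef_pos: [508.6, -50.1, 119.5]
tool_rot: [0.409, 0.912, 0.001, 0.0]
contact_force: [1.4, 7.3, 2.5]
finger_gap: 0.123
```

```bash
python3 st.py
```

```text
t 7.35 pos [508.61 -50.13 119.45] cw -2.2984 F [1.4 7.3 2.5] Ftool [ 4.6  5.9 -2.5] M [ 1.43  -0.204 -0.014] gap 0.123 j6 0.601 tq6 -0.041
```

{"method": "arm_command", "body": {
  "jaw": [255,255,255,255,255],
  "slide": [
    [0,0,0.01],
    [0,0,0.01],
    [0,0,0],
    [0,0,0],
    [0,0,0]
  ],
  "spin": [0.05,0.05,0,0,0]
}}

```text
clock: 7.85
eef_pos: [508.7, -50.0, 119.3]
tool_rot: [0.454, 0.891, 0.001, 0.0]
contact_force: [0.9, 7.4, 3.4]
finger_gap: 0.127
```

```bash
python3 st.py
```

```text
t 7.85 pos [508.69 -50.04 119.34] cw -2.1988 F [0.9 7.4 3.4] Ftool [ 5.5  5.1 -3.3] M [ 1.465 -0.283  0.076] gap 0.127 j6 0.7 tq6 0.146
```

{"method": "arm_command", "body": {
  "jaw": [255,255,255,255,255],
  "slide": [
    [0,0,0.01],
    [0,0,0.01],
    [0,0,0],
    [0,0,0],
    [0,0,0]
  ],
  "spin": [0.04,0.04,0,0,0]
}}

```text
clock: 8.35
eef_pos: [508.7, -49.9, 119.2]
tool_rot: [0.489, 0.872, 0.001, -0.0]
contact_force: [1.2, 7.6, 3.5]
finger_gap: 0.128
```

```bash
python3 st.py
```

```text
t 8.35 pos [508.7  -49.94 119.17] cw -2.1191 F [1.2 7.6 3.5] Ftool [ 5.9  5.  -3.5] M [ 1.567 -0.298  0.28 ] gap 0.128 j6 0.78 tq6 0.301
```

{"method": "arm_command", "body": {
  "jaw": [255,255,255,255,255,255,255,255,255,255,255,255],
  "slide": [
    [0,0,-0.01],
    [0,0,-0.01],
    [0,0,-0.01],
    [0,0,-0.02],
    [0,0,-0.02],
    [0,0,-0.02],
    [0,0,-0.02],
    [0,0,-0.02],
    [0,0,-0.02],
    [0,0,0],
    [0,0,0],
    [0,0,0]
  ],
  "spin": [-0.07,-0.1,-0.1,-0.1,-0.1,-0.1,-0.1,-0.1,-0.07,0,0,0]
}}

```text
clock: 9.55
eef_pos: [508.4, -50.7, 120.7]
tool_rot: [0.092, 0.996, 0.0, 0.0]
contact_force: [-1.0, 4.7, 5.9]
finger_gap: 0.129
```

```bash
python3 st.py
```

```text
t 9.55 pos [508.42 -50.66 120.69] cw -2.9567 F [-1.   4.7  5.9] Ftool [ 1.9  4.4 -5.9] M [0.996 0.184 0.04 ] gap 0.129 j6 -0.058 tq6 0.046
```

{"method": "arm_command", "body": {
  "jaw": [255,255,255,255,255],
  "slide": [
    [0,0,-0.01],
    [0,0,-0.01],
    [0,0,0],
    [0,0,0],
    [0,0,0]
  ],
  "spin": [-0.04,-0.04,0,0,0]
}}

```text
clock: 10.05
eef_pos: [508.4, -50.7, 120.9]
tool_rot: [0.052, 0.999, 0.0, 0.0]
contact_force: [-1.3, 5.0, 6.0]
finger_gap: 0.128
```

```bash
python3 st.py
```

```text
t 10.05 pos [508.39 -50.69 120.86] cw -3.0367 F [-1.3  5.   6. ] Ftool [ 1.8  4.9 -6. ] M [0.938 0.112 0.072] gap 0.128 j6 -0.138 tq6 0.05
```

{"method": "arm_command", "body": {
  "jaw": [255,255,255,255,255],
  "slide": [
    [0,0,-0.01],
    [0,0,-0.01],
    [0,0,0],
    [0,0,0],
    [0,0,0]
  ],
  "spin": [-0.03,-0.03,0,0,0]
}}

```text
clock: 10.55
eef_pos: [508.4, -50.8, 121.0]
tool_rot: [0.022, 1.0, 0.0, 0.0]
contact_force: [-0.3, 5.8, 5.9]
finger_gap: 0.129
```

```bash
python3 st.py
```

```text
t 10.55 pos [508.43 -50.8  120.99] cw -3.0973 F [-0.3  5.8  5.9] Ftool [ 0.6  5.8 -5.9] M [ 1.048 -0.029 -0.22 ] gap 0.129 j6 -0.199 tq6 -0.226
```

{"method": "arm_command", "body": {
  "jaw": [255,255,255,255,255],
  "slide": [
    [0,0,-0.01],
    [0,0,-0.01],
    [0,0,0],
    [0,0,0],
    [0,0,0]
  ],
  "spin": [-0.03,-0.03,0,0,0]
}}

```text
clock: 11.05
eef_pos: [508.4, -50.8, 121.1]
tool_rot: [-0.007, 1.0, 0.0, 0.0]
contact_force: [1.5, 5.7, 3.7]
finger_gap: 0.125
```

```bash
python3 st.py
```

```text
t 11.05 pos [508.45 -50.83 121.07] cw 3.1274 F [1.5 5.7 3.7] Ftool [-1.6  5.7 -3.7] M [ 1.187 -0.122 -1.179] gap 0.125 j6 -0.258 tq6 -1.209
```

{"method": "arm_command", "body": {
  "jaw": [255,255,255,255,255],
  "slide": [
    [0,0,-0.01],
    [0,0,-0.01],
    [0,0,0],
    [0,0,0],
    [0,0,0]
  ],
  "spin": [-0.03,-0.02,0,0,0]
}}

```text
clock: 11.55
eef_pos: [508.4, -50.8, 121.1]
tool_rot: [-0.032, 0.999, 0.0, 0.0]
contact_force: [1.1, 5.9, 2.5]
finger_gap: 0.121
```

```bash
python3 st.py
```

```text
t 11.55 pos [508.4  -50.84 121.13] cw 3.0783 F [1.1 5.9 2.5] Ftool [-1.5  5.9 -2.5] M [ 1.234 -0.235 -1.83 ] gap 0.121 j6 -0.307 tq6 -1.824
```

{"method": "arm_command", "body": {
  "jaw": [255,255,255,255,255],
  "slide": [
    [0,0,0],
    [0,0,0],
    [0,0,0],
    [0,0,0],
    [0,0,0]
  ],
  "spin": [0.04,0.04,0,0,0]
}}

```text
clock: 12.05
eef_pos: [508.4, -50.8, 121.1]
tool_rot: [0.008, 1.0, 0.0, 0.0]
contact_force: [0.4, 5.9, 1.7]
finger_gap: 0.129
```

```bash
python3 st.py
```

```text
t 12.05 pos [508.4  -50.8  121.08] cw -3.1264 F [0.4 5.9 1.7] Ftool [-0.3  5.9 -1.7] M [ 1.107 -0.264 -0.786] gap 0.129 j6 -0.228 tq6 -0.819
```

{"method": "arm_command", "body": {
  "jaw": [255,255,150,50,0,0,0,0,0,0],
  "slide": [
    [0,0,0],
    [0,0,0],
    [0,0,0],
    [0,0,0],
    [0,0,0],
    [0,0,0],
    [0,0,-1],
    [0,0,-2],
    [0,0,-2.5],
    [0,0,-1.9]
  ],
  "spin": [0.02,0.02,0,0,0,0,0,0,0,0]
}}

```text
clock: 13.05
eef_pos: [508.6, -51.2, 197.3]
tool_rot: [0.027, 1.0, -0.0, 0.001]
contact_force: [0.7, 0.1, 0.8]
finger_gap: 1.001
```

{"method": "arm_command", "body": {
  "jaw": [0,0,0,0,0,0],
  "slide": [
    [0.1,-2.5,0],
    [0.1,-3.5,0],
    [0.1,-3,0],
    [0,-2.2,0],
    [0,0,0],
    [0,0,0]
  ],
  "spin": [0,0,0,0,0.14,0.14]
}}

```text
clock: 13.65
eef_pos: [499.1, -163.7, 195.9]
tool_rot: [0.17, 0.986, -0.0, 0.0]
contact_force: [0.8, 0.7, -0.5]
finger_gap: 1.001
```

{"method": "arm_command", "body": {
  "jaw": [0,0,0,0],
  "slide": [
    [0,0,0],
    [0,0,0],
    [0,0,0],
    [0,0,0]
  ],
  "spin": [0.14,0.13,0,0]
}}

```text
clock: 14.05
eef_pos: [499.3, -162.8, 195.7]
tool_rot: [0.295, 0.955, -0.0, 0.0]
contact_force: [-0.3, -0.1, 0.5]
finger_gap: 1.0
```

```bash
python3 st.py
python3 - <<'E'
from h import *
save("wrist","w5")
m=mark("wrist","screw_rear_grip");print(m,[np.round(at_z("wrist",a[0],135.3),1) for a in m])
print(bar2("screw_rear_grip",146.3,135.3))
m=mark("wrist","screw_front_grip");print(m,[np.round(at_z("wrist",a[0],136),1) for a in m])
E
```

```text
t 14.05 pos [ 499.32 -162.83  195.71] cw -2.5416 F [-0.3 -0.1  0.5] Ftool [ 0.2 -0.2 -0.5] M [0.02  0.055 0.019] gap 1.0 j6 0.146 tq6 0.296
[(array([320.2, 216.4]), 0.73)] [array([ 501.7, -163.7,  135.3])]
{'score': 0.84, 'x0': np.float64(-19.82214637458705), 'x1': np.float64(20.411590217850886), 'centre_x': np.float64(-0.8221463745870494), 'centre_y': np.float64(1.4745399309534988), 'slope': np.float64(-0.07152283665417007), 'width': np.float64(12.627410973132385)}
[(array([457.2, 136.7]), 0.81)] [array([508. , -52.8, 136. ])]
```

View pics/w5.png

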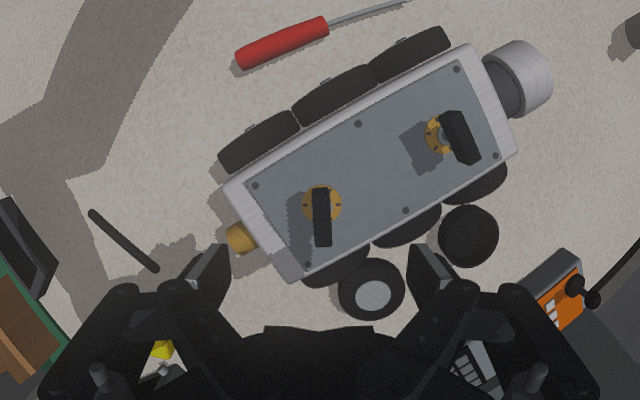

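{"method": "arm_command", "body": {
  "jaw": [0,0,0,0,0,0,0],
  "slide": [
    [-0.25,0.14,1],
    [0,0,2],
    [0,0,2],
    [0,0,1.5],
    [0,0,0.9],
    [0,0,0],
    [0,0,0]
  ],
  "spin": [-0.07,0,0,0,0,0,0]
}}

```text
clock: 15.0
eef_pos: [502.4, -163.1, 121.7]
tool_rot: [0.264, 0.965, -0.0, 0.0]
contact_force: [0.6, 0.8, 0.1]
finger_gap: 1.002
```

```bash
python3 st.py
python3 - <<'E'
from h import *
save("wrist","w6")
print(bar2("screw_rear_grip",146.3,135.3))
im=cv2.imread("pics/w6.png").astype(int);b,g,r=im[...,0],im[...,1],im[...,2]
m=((r-b)>45)&(r>g+8);m[:, :275]=0;m[:,370:]=0;m[:200]=0;m[285:]=0
ys,xs=np.nonzero(m);o=observe();T=R.from_quat(o["tool_rot"]).as_matrix()
L=np.array([(T.T@(at_z("wrist",(x,y),106)-o["eef_pos"]))[:2] for x,y in zip(xs,ys)])
print(len(L),np.percentile(L,[0,1,99,100],axis=0).round(1), cv2.minEnclosingCircle(L.astype(np.float32)))
E
```

```text
t 15.0 pos [ 502.36 -163.12  121.67] cw -2.6081 F [0.6 0.8 0.1] Ftool [-0.1  1.  -0.1] M [-0.031 -0.026 -0.044] gap 1.002 j6 0.081 tq6 -0.007
{'score': 0.86, 'x0': np.float64(-17.070195348847005), 'x1': np.float64(25.524171242551542), 'centre_x': np.float64(1.9298046511529954), 'centre_y': np.float64(-0.04126808456033803), 'slope': np.float64(-0.0009067425041676646), 'width': np.float64(11.830769079670201)}Traceback (most recent call last):
  File "<stdin>", line 7, in <module>
  File "h.py", line 14, in at_z
    o,d=ray(cam,px);return o+d*(z-o[2])/d[2]
        ~~~^^^^^^^^
  File "h.py", line 8, in ray
    c=cams.calibration(cam);K=np.array(c["camera_matrix"]);x=(px[0]-K[0,2])/K[0,0];y=(px[1]-K[1,2])/K[1,1]
ValueError: time passes only in moves, steps and waits
```

Run:
```python
from h import *
c=cams.calibration("wrist");K=np.array(c["camera_matrix"]);A=att(c);O=np.array(c["origin"]);o=observe();T=R.from_quat(o["tool_rot"]).as_matrix()
im=cv2.imread("pics/w6.png").astype(int);b,g,r=im[...,0],im[...,1],im[...,2]
m=((r-b)>45)&(r>g+8);m[:, :275]=0;m[:,370:]=0;m[:200]=0;m[285:]=0
ys,xs=np.nonzero(m);x=(xs-K[0,2])/K[0,0];y=(ys-K[1,2])/K[1,1];q=np.hypot(x,y)
d=np.c_[np.sin(q)*x/q,np.sin(q)*y/q,np.cos(q)]@A.T
L=((O+d*((106-O[2])/d[:,2])[:,None]-o["eef_pos"])@T)[:,:2]
print(len(L),np.percentile(L,[0,1,99,100],axis=0).round(1), cv2.minEnclosingCircle(L.astype(np.float32)))
```

```text
970 [[-12.4 -15.3]
 [-11.1 -14.8]
 [ 15.2  15.1]
 [ 15.8  15.3]] ((0.09397131204605103, 0.04929538071155548), 15.774964332580566)
```

{"method": "arm_command", "body": {
  "jaw": [0,100,200,255,255,255,255,255],
  "slide": [
    [0.03,0,0.12],
    [0,0,0],
    [0,0,0],
    [0,0,0],
    [0,0,0],
    [0,0,0],
    [0,0,0],
    [0,0,0]
  ],
  "spin": [0,0,0,0,0,0,0,0]
}}

```text
clock: 15.95
eef_pos: [502.2, -162.3, 120.2]
tool_rot: [0.264, 0.965, 0.001, 0.0]
contact_force: [1.8, 5.6, 3.3]
finger_gap: 0.126
```

```bash
python3 st.py
```

```text
t 15.95 pos [ 502.16 -162.32  120.18] cw -2.6082 F [1.8 5.6 3.3] Ftool [ 1.2  5.7 -3.3] M [ 0.974 -0.288 -0.042] gap 0.126 j6 0.081 tq6 -0.064
```

{"method": "arm_command", "body": {
  "jaw": [255,255,255,255,255,255],
  "slide": [
    [0,0,0.01],
    [0,0,0.01],
    [0,0,0.01],
    [0,0,0],
    [0,0,0],
    [0,0,0]
  ],
  "spin": [0.05,0.05,0.05,0,0,0]
}}

```text
clock: 16.55
eef_pos: [502.2, -162.2, 119.9]
tool_rot: [0.335, 0.942, 0.001, 0.0]
contact_force: [2.3, 5.3, 3.6]
finger_gap: 0.126
```

```bash
python3 st.py
```

```text
t 16.55 pos [ 502.21 -162.23  119.92] cw -2.4583 F [2.3 5.3 3.6] Ftool [ 1.6  5.6 -3.6] M [ 1.115 -0.368 -0.063] gap 0.126 j6 0.231 tq6 -0.062
```

{"method": "arm_command", "body": {
  "jaw": [255,255,255,255,255,255],
  "slide": [
    [0,0,0.01],
    [0,0,0.01],
    [0,0,0.01],
    [0,0,0],
    [0,0,0],
    [0,0,0]
  ],
  "spin": [0.05,0.05,0.05,0,0,0]
}}

```text
clock: 17.15
eef_pos: [502.2, -162.2, 119.6]
tool_rot: [0.405, 0.914, 0.001, 0.0]
contact_force: [2.1, 5.9, 3.8]
finger_gap: 0.123
```

```bash
python3 st.py
```

```text
t 17.15 pos [ 502.23 -162.16  119.58] cw -2.3083 F [2.1 5.9 3.8] Ftool [ 3.   5.6 -3.8] M [ 1.189 -0.395 -0.034] gap 0.123 j6 0.381 tq6 -0.062
```

{"method": "arm_command", "body": {
  "jaw": [255,255,255,255,255,255],
  "slide": [
    [0,0,0.01],
    [0,0,0.01],
    [0,0,0],
    [0,0,0],
    [0,0,0],
    [0,0,0]
  ],
  "spin": [0.05,0.05,0,0,0,0]
}}

```text
clock: 17.75
eef_pos: [502.3, -162.1, 119.4]
tool_rot: [0.45, 0.893, 0.001, 0.0]
contact_force: [2.8, 5.8, 2.8]
finger_gap: 0.123
```

```bash
python3 st.py
```

```text
t 17.75 pos [ 502.3  -162.14  119.42] cw -2.2083 F [2.8 5.8 2.8] Ftool [ 3.   5.7 -2.8] M [ 1.268 -0.388 -0.075] gap 0.123 j6 0.481 tq6 -0.064
```

{"method": "arm_command", "body": {
  "jaw": [255,255,255,255,255,255],
  "slide": [
    [0,0,0.01],
    [0,0,0.01],
    [0,0,0.01],
    [0,0,0],
    [0,0,0],
    [0,0,0]
  ],
  "spin": [0.05,0.05,0.05,0,0,0]
}}

```text
clock: 18.35
eef_pos: [502.4, -162.0, 119.1]
tool_rot: [0.515, 0.857, 0.001, 0.0]
contact_force: [2.3, 7.0, 3.6]
finger_gap: 0.128
```

```bash
python3 st.py
```

```text
t 18.35 pos [ 502.37 -162.04  119.12] cw -2.0584 F [2.3 7.  3.6] Ftool [ 5.1  5.3 -3.6] M [ 1.332 -0.508 -0.081] gap 0.128 j6 0.631 tq6 -0.061
```

{"method": "arm_command", "body": {
  "jaw": [255,255,255,255,255,255],
  "slide": [
    [0,0,0.01],
    [0,0,0.01],
    [0,0,0.01],
    [0,0,0],
    [0,0,0],
    [0,0,0]
  ],
  "spin": [0.05,0.05,0.05,0,0,0]
}}

```text
clock: 18.95
eef_pos: [502.4, -162.0, 118.8]
tool_rot: [0.578, 0.816, 0.001, 0.0]
contact_force: [2.8, 7.0, 3.1]
finger_gap: 0.125
```

```bash
python3 st.py
```

```text
t 18.95 pos [ 502.44 -162.01  118.8 ] cw -1.9085 F [2.8 7.  3.1] Ftool [ 5.6  5.  -3.1] M [ 1.37  -0.523 -0.069] gap 0.125 j6 0.781 tq6 -0.061
```

{"method": "arm_command", "body": {
  "jaw": [255,255,255,255,255,255],
  "slide": [
    [0,0,0.01],
    [0,0,0.01],
    [0,0,0.01],
    [0,0,0],
    [0,0,0],
    [0,0,0]
  ],
  "spin": [0.05,0.05,0.05,0,0,0]
}}

```text
clock: 19.55
eef_pos: [502.5, -162.0, 118.5]
tool_rot: [0.638, 0.77, 0.001, -0.0]
contact_force: [3.1, 7.3, 2.6]
finger_gap: 0.129
```

```bash
python3 st.py
```

```text
t 19.55 pos [ 502.5  -161.95  118.51] cw -1.7585 F [3.1 7.3 2.6] Ftool [ 6.6  4.4 -2.6] M [ 1.463 -0.576 -0.076] gap 0.129 j6 0.931 tq6 -0.061
```

{"method": "arm_command", "body": {
  "jaw": [255,255,255,255,255,255],
  "slide": [
    [0,0,0.01],
    [0,0,0.01],
    [0,0,0.01],
    [0,0,0],
    [0,0,0],
    [0,0,0]
  ],
  "spin": [0.05,0.05,0.05,0,0,0]
}}

```text
clock: 20.15
eef_pos: [502.6, -161.9, 118.2]
tool_rot: [0.694, 0.72, 0.001, -0.0]
contact_force: [3.7, 6.6, 3.2]
finger_gap: 0.127
```

```bash
python3 st.py
```

```text
t 20.15 pos [ 502.59 -161.93  118.22] cw -1.6086 F [3.7 6.6 3.2] Ftool [ 6.5  4.  -3.2] M [ 1.495 -0.65  -0.091] gap 0.127 j6 1.081 tq6 -0.061
```

{"method": "arm_command", "body": {
  "jaw": [255,255,255,255,255,255],
  "slide": [
    [0,0,0.01],
    [0,0,0.01],
    [0,0,0.01],
    [0,0,0],
    [0,0,0],
    [0,0,0]
  ],
  "spin": [0.05,0.05,0.05,0,0,0]
}}

```text
clock: 20.75
eef_pos: [502.7, -161.9, 117.9]
tool_rot: [0.746, 0.666, 0.001, -0.0]
contact_force: [3.9, 6.8, 2.4]
finger_gap: 0.126
```

```bash
python3 st.py
```

```text
t 20.75 pos [ 502.68 -161.92  117.93] cw -1.4585 F [3.9 6.8 2.4] Ftool [ 7.2  3.1 -2.4] M [ 1.498 -0.773 -0.105] gap 0.126 j6 1.231 tq6 -0.061
```

{"method": "arm_command", "body": {
  "jaw": [255,255,255,255,255,255,255,255,255,255,255,255],
  "slide": [
    [0,0,0.01],
    [0,0,0.02],
    [0,0,0.02],
    [0,0,0.02],
    [0,0,0.02],
    [0,0,0.02],
    [0,0,0.02],
    [0,0,0.02],
    [0,0,0.01],
    [0,0,0],
    [0,0,0],
    [0,0,0]
  ],
  "spin": [0.05,0.1,0.1,0.1,0.1,0.1,0.1,0.1,0.05,0,0,0]
}}

```text
clock: 21.95
eef_pos: [503.1, -162.0, 116.3]
tool_rot: [0.946, 0.323, 0.001, -0.0]
contact_force: [6.3, 5.4, 1.3]
finger_gap: 0.128
```

```bash
python3 st.py
```

```text
t 21.95 pos [ 503.13 -162.05  116.35] cw -0.6586 F [6.3 5.4 1.3] Ftool [ 8.3 -0.5 -1.3] M [ 1.443 -1.117 -0.027] gap 0.128 j6 2.031 tq6 -0.061
```

{"method": "arm_command", "body": {
  "jaw": [255,255,255,255,255],
  "slide": [
    [0,0,0.01],
    [0,0,0.01],
    [0,0,0],
    [0,0,0],
    [0,0,0]
  ],
  "spin": [0.06,0.06,0,0,0]
}}

```text
clock: 22.45
eef_pos: [503.2, -162.1, 116.1]
tool_rot: [0.964, 0.266, 0.002, -0.0]
contact_force: [6.9, 7.5, 1.2]
finger_gap: 0.127
```

```bash
python3 st.py
```

```text
t 22.45 pos [ 503.17 -162.11  116.13] cw -0.5385 F [6.9 7.5 1.2] Ftool [ 9.7 -2.9 -1.2] M [ 1.429 -1.169 -0.049] gap 0.127 j6 2.151 tq6 -0.059
```

{"method": "arm_command", "body": {
  "jaw": [255,255,255,255,255],
  "slide": [
    [0,0,0.01],
    [0,0,0.01],
    [0,0,0],
    [0,0,0],
    [0,0,0]
  ],
  "spin": [0.05,0.05,0,0,0]
}}

```text
clock: 22.95
eef_pos: [503.3, -162.1, 116.0]
tool_rot: [0.976, 0.218, 0.002, -0.0]
contact_force: [5.3, 6.6, 0.6]
finger_gap: 0.129
```

```bash
python3 st.py
```

```text
t 22.95 pos [ 503.27 -162.14  115.97] cw -0.4387 F [5.3 6.6 0.6] Ftool [ 7.6 -3.7 -0.6] M [ 1.344 -1.293 -0.01 ] gap 0.129 j6 2.251 tq6 0.025
```

{"method": "arm_command", "body": {
  "jaw": [255,255,255,255,255],
  "slide": [
    [0,0,0.01],
    [0,0,0],
    [0,0,0],
    [0,0,0],
    [0,0,0]
  ],
  "spin": [0.03,0.03,0,0,0]
}}

```text
clock: 23.45
eef_pos: [503.3, -162.2, 115.9]
tool_rot: [0.982, 0.188, 0.002, -0.0]
contact_force: [6.4, 5.9, 0.4]
finger_gap: 0.126
```

```bash
python3 st.py
```

```text
t 23.45 pos [ 503.3  -162.18  115.87] cw -0.3789 F [6.4 5.9 0.4] Ftool [ 8.2 -3.1 -0.4] M [ 1.26  -1.244  0.148] gap 0.126 j6 2.311 tq6 0.15
```

{"method": "arm_command", "body": {
  "jaw": [200,100,0,0,0,0,0,0,0,0,0],
  "slide": [
    [0,0,0],
    [0,0,0],
    [0,0,0],
    [0,0,0],
    [0,0,0],
    [0,0,-1],
    [0,0,-2],
    [0,0,-3],
    [0,0,-4],
    [0,0,-3],
    [0,0,0]
  ],
  "spin": [0,0,0,0,0,0,0,0,0,0,0]
}}

```text
clock: 24.55
eef_pos: [503.9, -163.8, 250.5]
tool_rot: [0.982, 0.188, 0.003, 0.002]
contact_force: [0.5, -0.4, 0.2]
finger_gap: 1.001
```

{"method": "arm_command", "body": {
  "jaw": [0,0,0,0,0,0],
  "slide": [
    [-2,0,-1],
    [-3.5,0,-1],
    [-3.5,0,0],
    [-3.5,0,0],
    [-2,0,0],
    [0,0,0]
  ],
  "spin": [0,0,0,0,0,0]
}}

```text
clock: 25.15
eef_pos: [365.1, -216.8, 265.8]
tool_rot: [0.982, 0.187, -0.0, 0.0]
contact_force: [-0.1, -0.3, -0.7]
finger_gap: 1.0
```

```bash
python3 st.py
python3 - <<'E'
from h import *
save("wrist","w7"); save("side","s7"); save("top","t7")
for n in ["screw_rear_grip","screw_front_grip"]:
    m=mark("wrist",n);print(n,m,[np.round(at_z("wrist",a[0],133),1) for a in m])
w=cv2.imread("pics/w7.png");
f=lambda n,r:cv2.resize(cv2.imread(f"pics/{n}.png")[r[0]:r[1],r[2]:r[3]],(400,300),interpolation=2)
cv2.imwrite("pics/c7.png",np.vstack([np.hstack([f("w7",(0,400,53,586)),f("s7",(170,245,260,360))]),np.hstack([f("side",(170,245,260,360)),f("t7",(150,262,270,420))])]))
E
```

```text
t 25.15 pos [ 365.11 -216.76  265.84] cw -0.3755 F [-0.1 -0.3 -0.7] Ftool [-0.2  0.3  0.7] M [ 0.012 -0.013  0.021] gap 1.0 j6 2.058 tq6 -0.553
screw_rear_grip [(array([316.2,  27. ]), 0.96), (array([267.4,  12.7]), 0.57)] [array([ 502.9, -161.2,  133. ]), array([ 501.2, -115.1,  133. ])]
screw_front_grip [(array([17.1, 29.3]), 0.24)] [array([426. , 233.7, 133. ])]
```

View pics/c7.png

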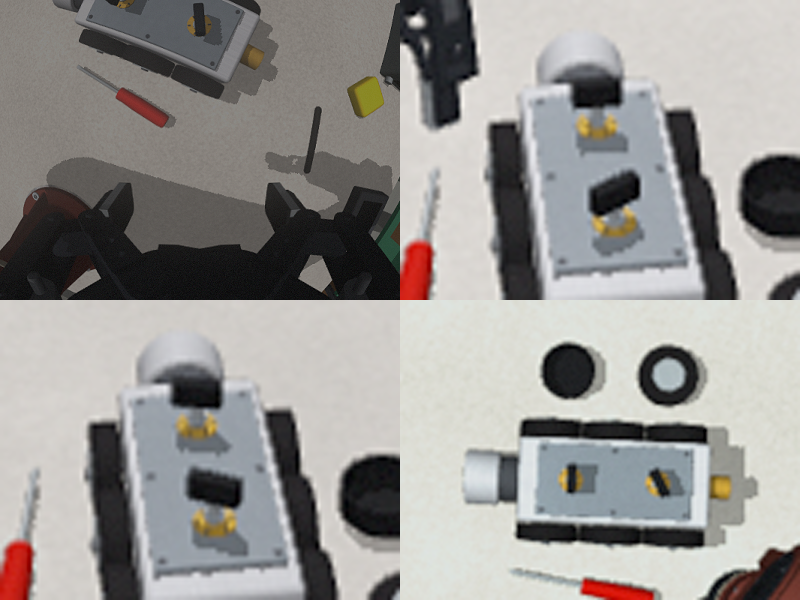

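```bash
python3 -c "
from h import *
print(job_done())"
```

```text
the job is handed in; nothing more can be done
None
```

The job is handed in. The rear thumbscrew is screwed home, and the front one, which has the crossed threads, is backed out to its stop.

- **Front screw (crossed):** It turned freely for about 0.55 rad, then bound at roughly 0.8 rad on its joint. I stopped with the torque about 0.36 N m above free running, which I estimate is 0.14 rad of insert twist against the 0.24 limit. I then turned it back out to its stop. I pressed against that stop harder than intended, briefly about 1.8 N m counter-clockwise, and relaxed it before letting go.
- **Rear screw (sound):** It turned freely for about 2.1 rad, through the whole range where it could have bound. The torque then rose as it met its insert, and I stopped about 0.2 N m above free running, an estimated 0.08 rad of twist. The contact point implies it started at about 0.45 rad, which fits the stated 0.2 to 0.5.
- **Last checks:** At 25 s the gripper was clear and the force reading was near zero. In the pictures both bars stand as I left them, and the screwdriver, wheel and lens guard look unmoved. I did not compare the other items one by one, and I did not look again at the insert notches; the twist figures come from torque alone.

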